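Shut and bolt the tool chest in the auction barn

ROBOT

A 6-joint arm with a two-finger parallel gripper is mounted at the origin on the work surface. World frame = base frame: x ahead of the robot, y to its left, z up, the work surface at z = 0. Lengths are in mm, angles in rad, forces in N, time in s.
With the tool pointing down it reaches from about 375 to 750 mm from the base axis. Payload 9 kg.
Tool frame: the origin (TCP) lies on the front face of the gripper's body, between the roots of the fingers; the fingertips stand 73 mm ahead of it and the grasp point (between the pads) lies 54 mm ahead of it (grasp_offset is the distance from the TCP to the grasp point, in mm); z points along the fingers, y is the line along which they close (so a half turn about z gives the same grasp; the last joint's range is limited). The gripper opens to 85 mm and grips with 20 to 120 N. Pads are 22 mm wide; open, the fingers measure 114 mm over their backs; the gripper's body (76 mm by 85 mm) begins 54 mm behind the grasp point. The pads swing forward as they close: fully open they stand 13 mm farther back than shut.
Start: joints at [1.06, 0.104, 0.097, 1.564, 0, 1.353], TCP at [173.181, 574.488, 303.931] pointing down, gripper open.
Joint ranges: [-2.99, 2.99], [-0.84, 1.86], [-1.1, 1.16], [-1.84, 2.11], [-1.51, 1.56], [-3.14, 3.14]. Speed limits (rad/s): [2.22, 2.22, 2.57, 3.14, 3.14, 3.14].

INTERFACE

Orientations are given as a unit quaternion [w, x, y, z].
In Python, from rig import sense, read_camera, close_job, grasp_offset gives the robot as it stands.
- The arm moves only by the shell command python3 -m handwheel 'ROWS' [OPENING] [FORCE]. ROWS is JSON, a list of rows, each a list of 6 numbers: the shift along the tool's x, y, z in units of 0.5 m (1.0 is 0.5 m), then the turn, a rotation vector about the tool's x, y, z in units of 90 degrees (1.0 is 90 degrees). In form: [[dx, dy, dz, rx, ry, rz], ...]. A call has exactly 10 rows; each row shifts and turns the commanded pose from where the row before left it, along the tool's axes as they then stand; what a row does not reach is not made up. A row lasts 1/10 s, in which the tool goes at most 50 mm and 8.59 degrees, less where a joint would pass 70% of its speed; a pose out of reach is approached as far as the arm can. A call with a number of a shift or a turn outside -1 to 1 is refused whole. A call with a gripper value outside its range is refused whole. OPENING is the finger opening in mm, from 0 to 85.4, set as the call begins (- or left out, the last holds). The fingers move at their own pace and stop on an object; FORCE is the grip in N (left out, the last holds). Time passes only in rows, so rows that do not move let the fingers close, or fill a call up. It gives the time, the measured TCP pose, the force, the opening and the grip force at its end, in the units of the state.
- sense(): the state, without advancing time (a new reading comes with each control period).
- read_camera(name): name is "scene" or "top" or "wrist"; returns a dict with "frame" (480x640x3 uint8, red, green, blue), "fx", "fy", "cx", "cy" (pixels), "R" (3x3) and "t" (3): a world point X has camera coordinates R X + t; the wrist camera has in their place "mount" (4x4, takes a point from camera to tool coordinates, whose origin is the TCP and whose axes are the flange's). Camera axes: x right, y down, z forward; pixel columns grow to the right and rows downward; lengths in mm; the calibration is good to about 2 mm. A picture is of the moment at which its call begins: read the wrist's pose just before it. There is no depth.
- close_job(): hands the job in; it is judged then, once.
The state is a dict: "t": time; "joint_positions": joint angles; "joint_velocities": joint speeds; "joint_torque": joint torques, N m; "eef_pos": TCP position; "orientation": TCP orientation; "wrist_force": force on the tool from outside, world axes, zero at the start; "wrist_torque": the same for the moment, N m; "opening": finger opening in mm; "finger_force": force on a finger pad.
Only numpy, scipy, OpenCV 4.12 (cv2) and the standard library are available. Lean on these libraries where they do the work, as an engineer would, in place of code of your own. Each camera call takes 0.05 s, during which the arm holds its last target. There are 200 camera calls.

TASK

Get the tool chest ready to be carried off: its bolt is sticking out in the way, so first draw it all the way back, then lower the hinged leaf until it lies shut without slamming it, and finally slide the bolt fully home through its keeper. Leave the other goods where they are.

Things in the scene. Friction and masses are not known exactly. Their poses are not given: they have to be found in the camera images.
- chest: plywood chest fixed to the table, 250 mm (x) by 460 mm (y), top 122 mm above the table. Origin: centre of its underside; x points away from the robot to the hinge side, y left, z up. The right part of the top (chest y -230 to -22 mm) is a fixed deck carrying a steel barrel bolt; the left part (y -18 to 230) is a hinged leaf over an open compartment
- leaf (a joint): angle of the plywood leaf, 250 x 248 x 12 mm, about 0.45 kg, hinged along the chest's far (+x) edge: 0 = shut, level with the deck; grows (to 1.3 rad) as its near edge lifts. Starts part open. The stiff hinge stays where it is left; close it by pushing its upper face down near the near edge (a few N)
- leaf_press (a point): point on the leaf's upper face, mid-width, 215 mm from the hinge line and 35 mm in from its free near edge (chest x -90, y 106, z 122 mm when shut); its axes are the leaf's: x along the leaf to the hinge, z out of the upper face
- leaf_hinge (a point): point on the hinge axis (parallel to chest y, at chest x 125 mm), mid-width of the leaf, at its underside, 110 mm above the table; the axes turn with the leaf
- bolt (a joint): travel of the steel barrel bolt along the chest's +y: 0 = fully drawn back onto the deck, 0.045 m = fully home in its keeper. Starts part way out, sticking out over the compartment where it blocks the leaf. Friction about 3 N; stays where it is left
- bolt_knob (a point): top of the bolt's upright knob: 12 mm stem with a 20 mm ball, ball centre 42 mm and top 52 mm above the deck (174 mm above the table). Moves with the bolt; at travel 0 it is at chest x -80, y -150 mm. It stands above the guide staples, 24 mm tall and 30 mm wide, at chest y -190, -78 and -42 mm
- bolt_tip (a point): tip of the bolt's 12 mm round bar, on its axis, 13 mm above the deck, 122 mm along +y from the knob. At travel 0 it is 6 mm short of the deck's edge; fully home it reaches 35 mm over the leaf through the keeper, a 24 mm tall staple on the leaf (chest x -80, y 3 mm when shut)
- jar: amber glass jar with a steel cap, 48 mm across and 62 mm tall, standing on the fixed deck of the chest behind the bolt; origin under its centre
- wrench: steel wrench 160 mm long lying on the floor of the chest's open compartment, 10 mm above the table
- brush: paint brush 180 mm long lying on the floor of the chest's open compartment
- mug: steel mug, 80 mm across and 85 mm tall, standing beside the chest; origin under its centre
- earmuffs: yellow ear defenders lying flat beside the chest, about 140 x 155 mm, 36 mm tall; origin between the two cups
- screwdriver: screwdriver with wooden handle, 200 mm long, lying between the robot and the chest
- bitcase: closed grey plastic case 90 x 140 x 35 mm lying near the chest; origin under its centre

How it is judged:
By the outcome, as a careful person would: the job done as asked, in the order asked, and still so for the second after the job is handed in, with the robot touching nothing.
It also fails if it takes over 64 s, if anything falls off the work surface, if the arm or the gripper's body presses on something with over 40 N, if the wrist force passes 120 N, or if a joint passes its speed limit or range.

## Working session

There is one attempt and no reset: what is moved stays moved. The work goes in short steps, Python scripts to look and compute and a shell command to move; the robot and the scene stay as the last step left them, time stands still between calls to the robot, and variables do not carry over. Pictures are saved under pics/ and viewed, at most 10 in all, crops included, and the job is handed in when it is done.

```bash
mkdir -p pics
python3 - <<'E'
from rig import *
import cv2
s=sense()
print({k:s[k] for k in("t","eef_pos","orientation","opening","wrist_force")},grasp_offset)
for n in("scene","top"):
    c=read_camera(n);cv2.imwrite(f"pics/{n}0.png",c["frame"][:,:,::-1]);print(n,c["fx"],c["cx"],c["cy"],c["R"],c["t"])
c=read_camera("wrist");print(c["mount"],c["fx"])
E
```

```text
{'t': 0.0, 'eef_pos': array([173.05062885, 574.26088703, 303.11995614]), 'orientation': array([-2.29055330e-04,  1.45871385e-01,  9.89303346e-01, -6.14017981e-04]), 'opening': 85.33171546043559, 'wrist_force': array([0.42419104, 0.25017839, 1.05057281])} 53.900000000000006
scene 531.8271270385764 323.3050214282739 239.44436340736925 [[-0.82064278 -0.57139387  0.0073802 ]
 [-0.49690669  0.7071667  -0.50299006]
 [ 0.2821864  -0.41644243 -0.86426069]] [ 484.68935502  325.81887    1235.71263944]
top 462.7974873211067 313.0146868020754 243.49063894392734 [[ 0.02101509 -0.99972911  0.01000369]
 [-0.98209008 -0.02251612 -0.18706178]
 [ 0.18723635 -0.0058934  -0.98229721]] [   6.50621171  605.53205855 1030.55070392]
[[-1.06276880e-03 -9.52774108e-01 -3.03678068e-01  7.86748257e+01]
 [ 9.99999422e-01 -1.06257699e-03 -1.65874121e-04  1.15227294e+00]
 [-1.64640761e-04 -3.03678069e-01  9.52774687e-01 -7.21296446e+01]
 [ 0.00000000e+00  0.00000000e+00  0.00000000e+00  1.00000000e+00]] 341.6098496591214
```

View pics/scene0.png

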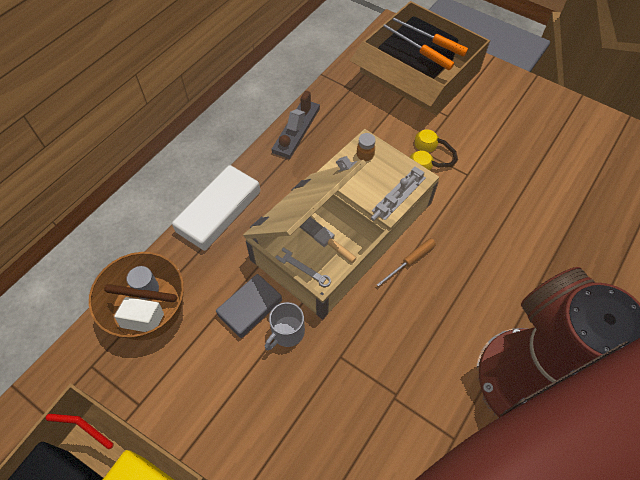

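View pics/top0.png

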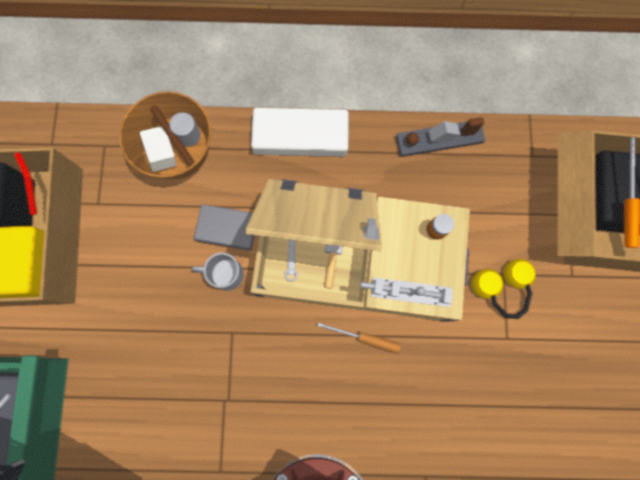

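The scene view shows the leaf part open at about (305,205), with the bolt at about (398,195). In the top view the deck spans roughly (372,200)–(468,318) and the bolt lies along (362–450, 290). I'll enlarge both.

Run:
```python
import cv2
a=cv2.imread("pics/top0.png")[170:330,240:480];b=cv2.imread("pics/scene0.png")[120:320,235:455]
cv2.imwrite("pics/topc.png",cv2.resize(a,None,fx=3.3333,fy=3.3333,interpolation=cv2.INTER_CUBIC))
cv2.imwrite("pics/scenec.png",cv2.resize(b,None,fx=3,fy=3,interpolation=cv2.INTER_CUBIC))
```

```text
(no output)
```

View pics/topc.png

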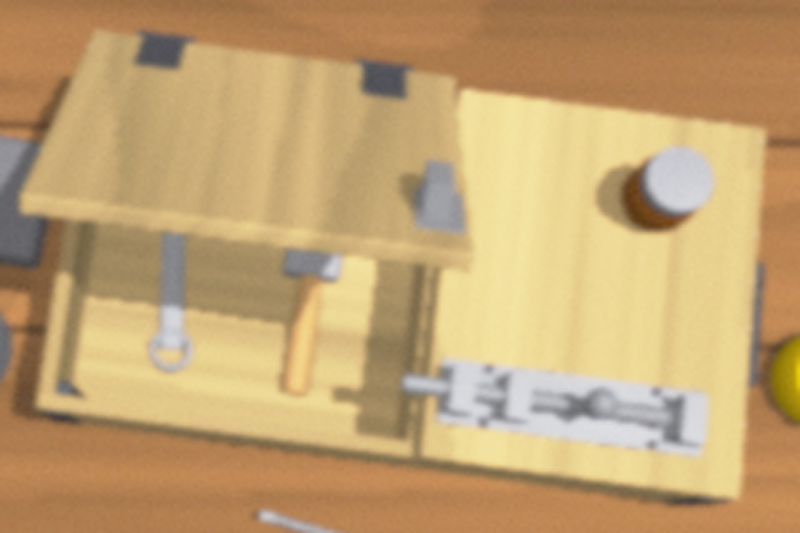

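View pics/scenec.png

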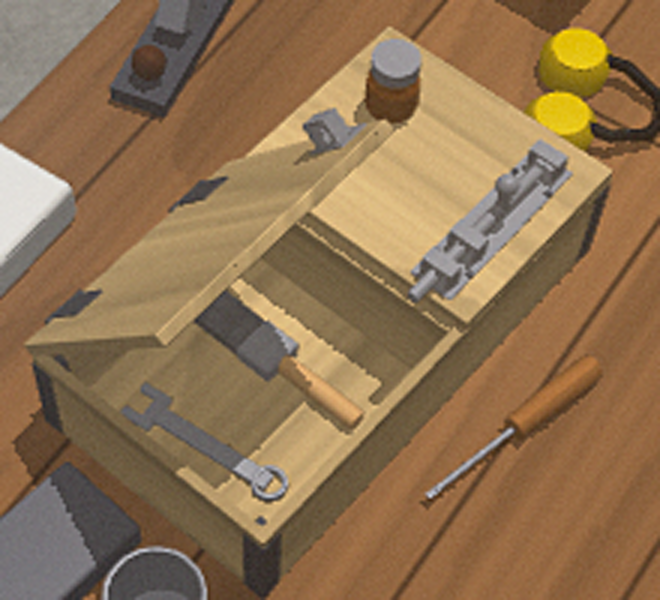

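The enlarged top crop shows the deck corners at about (766,128), (740,497) and (461,90), the knob ball at (601,402) and the bolt tip at (404,384). In the scene crop the matching deck corners are (388,27) and (611,174), with the knob at (512,178) and the tip at (415,293). I'll fit the chest pose, leaf angle and bolt travel to both views.

```bash
cat > h.py <<'E'
import numpy as np
from scipy.spatial.transform import Rotation as Ro
from scipy.optimize import least_squares
from rig import *
def proj(c,X):
    p=np.asarray(c["R"])@X+c["t"]; return np.array([c["fx"]*p[0]/p[2]+c["cx"],c["fy"]*p[1]/p[2]+c["cy"]])
def tri(cs,us):
    return least_squares(lambda X:np.concatenate([proj(c,X)-u for c,u in zip(cs,us)]),[500,0,100]).x
def leafpt(r,y,h,a):  # r from hinge, h above underside
    return np.array([125-r*np.cos(a)+h*np.sin(a),y,110+r*np.sin(a)+h*np.cos(a)])
def T(p,X):
    c,s=np.cos(p[2]),np.sin(p[2]); return np.array([p[0]+c*X[0]-s*X[1],p[1]+s*X[0]+c*X[1],X[2]])
E
python3 - <<'E'
from h import *
ct,cs=read_camera("top"),read_camera("scene")
t=lambda x,y:np.array([240+x*.3,170+y*.3]); s=lambda x,y:np.array([235+x/3,120+y/3])
A=np.array
obs=[(ct,t(766,128),lambda q:A([125,-230,122])),(ct,t(740,497),lambda q:A([-125,-230,122])),(ct,t(461,90),lambda q:A([125,-22,122])),
(ct,t(38,407),lambda q:A([-125,230,110])),(cs,s(388,27),lambda q:A([125,-230,122])),(cs,s(611,174),lambda q:A([-125,-230,122])),
(cs,s(262,543),lambda q:A([-125,230,110])),
(ct,t(404,384),lambda q:A([-80,-28+q[4],135])),(cs,s(415,293),lambda q:A([-80,-28+q[4],135])),
(ct,t(601,402),lambda q:A([-80,-150+q[4],164])),(cs,s(512,178),lambda q:A([-80,-150+q[4],164])),
(ct,t(22,195),lambda q:leafpt(250,230,12,q[3])),(ct,t(468,240),lambda q:leafpt(250,-18,12,q[3])),(cs,s(160,335),lambda q:leafpt(250,230,12,q[3])),(cs,s(390,125),lambda q:leafpt(250,-18,12,q[3]))]
f=lambda q:np.concatenate([proj(c,T(q,X(q)))-u for c,u,X in obs])
r=least_squares(f,[550,-50,0,.6,20],loss="soft_l1",x_scale=[10,10,.05,.1,5])
print(r.x.round(3));print(f(r.x).reshape(-1,2).round(1).tolist())
q=r.x
print("knob fit",T(q,A([-80,-150+q[4],164])),"tri",tri([ct,cs],[t(601,402),s(512,178)]))
print("tip fit",T(q,A([-80,-28+q[4],135])),"tri",tri([ct,cs],[t(404,384),s(415,293)]))
print("corner tri",tri([ct,cs],[t(766,128),s(388,27)]),T(q,A([125,-230,122])),tri([ct,cs],[t(740,497),s(611,174)]),T(q,A([-125,-230,122])))
print("press",T(q,leafpt(215,106,12,q[3])), "shut",T(q,leafpt(215,106,12,0)))
np.save("q.npy",q)
E
```

```text
[ 5.83301e+02 -8.72990e+01 -1.11000e-01  8.66000e-01  2.09720e+01]
[[-0.3, -0.4], [-0.5, 0.6], [-0.8, -1.0], [-1.1, -0.3], [0.6, -1.6], [1.3, -2.1], [0.6, -0.4], [0.2, -0.6], [-0.1, 0.3], [1.0, 0.4], [-0.8, 1.2], [-1.4, 0.5], [1.2, 5.0], [-0.9, -0.1], [-0.3, -2.6]]
knob fit [ 489.5189471  -206.68595498  164.        ] tri [ 488.28859735 -202.34981078  175.14179413]
tip fit [503.01458068 -85.43469571 135.        ] tri [501.80921894 -84.4506051  138.26169271]
corner tri [ 685.63868992 -335.41117868  107.72498755] [ 682.09133733 -329.71502028  122.        ] [ 436.131145   -309.20907252  103.08546654] [ 433.62564211 -302.06003344  122.        ]
press [589.94846831  18.61560039 281.58225549] shut [505.57914175  28.00616279 122.        ]
```

```bash
cat >> h.py <<'E'
def go(x,y,z,yaw=None):
    """total tool-axes shift (0.5 m units) and turn (90deg units) to target, tool down with tool-y at chest y"""
    s=sense(); w,a,b,c=s["orientation"]; R=Ro.from_quat([a,b,c,w])
    th=(np.load("q.npy")[2] if yaw is None else yaw)+np.pi/2
    G=np.column_stack([[-np.sin(th),np.cos(th),0],[np.cos(th),np.sin(th),0],[0,0,-1]])
    d=np.array([x,y,z])-s["eef_pos"]
    print("t",round(s["t"],2),"pos",s["eef_pos"].round(1),"F",np.round(s["wrist_force"],1),"open",round(s["opening"],1),"pad",np.round(s["finger_force"],1))
    print(" shift(now)",(R.inv().apply(d)/500).round(4),"shift(down)",(G.T@d/500).round(4),"turn",((R.inv()*Ro.from_matrix(G)).as_rotvec()/(np.pi/2)).round(4),"j6",s["joint_positions"][5].round(2))
E
python3 -m handwheel '[[0,0,-0.08,0,0,-0.0575],[0,0,-0.08,0,0,-0.0575],[-0.0534,-0.0693,0,0,0,0],[-0.0534,-0.0693,0,0,0,0],[-0.0534,-0.0693,0,0,0,0],[-0.0534,-0.0693,0,0,0,0],[-0.0534,-0.0693,0,0,0,0],[-0.0534,-0.0693,0,0,0,0],[-0.0534,-0.0693,0,0,0,0],[-0.0534,-0.0693,0,0,0,0]]' 50 40
python3 -c "
from h import *
go(489,-205,330)"
```

```text
t: 1.25
eef_pos: [354.9, 273.6, 384.0]
orientation: [0.0, 0.056, 0.998, 0.0]
wrist_force: [0.6, 0.2, 0.3]
opening: 49.9
finger_force: 0.0
t 1.25 pos [354.9 273.6 384. ] F [0.6 0.2 0.3] open 49.9 pad 0.0
 shift(now) [-0.3733 -0.9212  0.1078] shift(down) [-0.3724 -0.9216  0.1079] turn [ 0.0002  0.0003 -0.0007] j6 0.48
```

```bash
python3 -m handwheel '[[-0.034,-0.084,0,0,0,0],[-0.034,-0.084,0,0,0,0],[-0.034,-0.084,0,0,0,0],[-0.034,-0.084,0,0,0,0],[-0.034,-0.084,0,0,0,0],[-0.034,-0.084,0,0,0,0],[-0.034,-0.084,0,0,0,0],[-0.034,-0.084,0,0,0,0],[-0.034,-0.084,0,0,0,0],[-0.034,-0.084,0,0,0,0]]'
python3 -m handwheel '[[-0.016,-0.04,0.02,0,0,0],[-0.016,-0.04,0.03,0,0,0],[0,0,0.03,0,0,0],[0,0,0.03,0,0,0],[0,0,0,0,0,0],[0,0,0,0,0,0],[0,0,0,0,0,0],[0,0,0,0,0,0],[0,0,0,0,0,0],[0,0,0,0,0,0]]'
python3 - <<'E'
from h import *
import cv2
go(489,-205,223)
c=read_camera("wrist")
cv2.imwrite("pics/w1.png",c["frame"][:,:,::-1])
E
```

```text
t: 2.25
eef_pos: [476.4, -163.3, 383.9]
orientation: [0.0, 0.056, 0.998, 0.0]
wrist_force: [1.3, 0.8, -0.2]
opening: 50.0
finger_force: 0.0
t: 3.25
eef_pos: [487.9, -202.8, 329.3]
orientation: [0.0, 0.056, 0.998, -0.0]
wrist_force: [0.0, -0.4, 0.3]
opening: 50.1
finger_force: 0.0
t 3.25 pos [ 487.9 -202.8  329.3] F [ 0.  -0.4  0.3] open 50.1 pad 0.0
 shift(now) [-0.0026 -0.0041  0.2125] shift(down) [-0.0027 -0.0041  0.2125] turn [-0.0001  0.0004 -0.0008] j6 -0.53
```

View pics/w1.png

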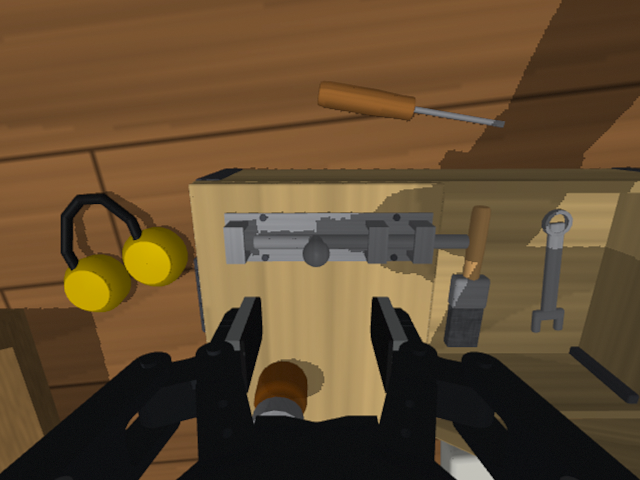

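The wrist view shows the knob ball at (316,251), the bolt bar tip at about (468,241), and the jar behind at (285,390).

```bash
cat >> h.py <<'E'
def wray(u,v,z):
    s=sense(); c=read_camera("wrist"); M=np.asarray(c["mount"]); w,a,b,d=s["orientation"]; R=Ro.from_quat([a,b,d,w]).as_matrix()
    r=R@M[:3,:3]@np.array([(u-c["cx"])/c["fx"],(v-c["cy"])/c["fy"],1]); o=R@M[:3,3]+s["eef_pos"]
    return o+r*(z-o[2])/r[2]
def wcams(s,c):
    M=np.asarray(c["mount"]); w,a,b,d=s["orientation"]; R=Ro.from_quat([a,b,d,w]).as_matrix()
    Rc=R@M[:3,:3]; o=R@M[:3,3]+s["eef_pos"]; return dict(c,R=Rc.T,t=-Rc.T@o)
E
python3 - <<'E'
from h import *
s=sense();w=wcams(s,read_camera("wrist"));ct,cs=read_camera("top"),read_camera("scene")
kn=[np.array([316,251]),np.array([240+601*.3,170+402*.3]),np.array([235+512/3,120+178/3])]
tp=[np.array([468,241]),np.array([240+404*.3,170+384*.3]),np.array([235+415/3,120+293/3])]
print(wray(316,251,164),"tri3",tri([w,ct,cs],kn),"tip",wray(468,241,135),tri([w,ct,cs],tp))
print("deck corner",wray(190,183,122), "jar", wray(285,393,155))
print(T(np.load("q.npy"),[-125,-230,122]))
E
```

```text
[ 489.77156063 -201.73674442  164.        ] tri3 [ 486.74598718 -201.55972134  174.56206533] tip [504.99078039 -78.83628185 135.        ] [501.76433236 -82.69488782 143.95606919]
deck corner [ 434.53881174 -298.1849287   122.        ] jar [ 620.27551861 -243.957955    155.        ]
[ 433.62564211 -302.06003344  122.        ]
```

```bash
python3 -m handwheel '[[-0.0035,0,0.03,0,0,0],[0,0.001,0.03,0,0,0],[0,0,0.03,0,0,0],[0,0,0.03,0,0,0],[0,0,0.025,0,0,0],[0,0,0.02,0,0,0],[0,0,0.02,0,0,0],[0,0,0.015,0,0,0],[0,0,0.01,0,0,0],[0,0,0,0,0,0]]' 50 40
python3 -m handwheel '[[0,0,0,0,0,0],[0,0,0,0,0,0],[0,0,0,0,0,0],[0,0,0,0,0,0],[0,0,0,0,0,0],[0,0,0,0,0,0],[0,0,0,0,0,0],[0,0,0,0,0,0],[0,0,0,0,0,0],[0,0,0,0,0,0]]' 0 30
```

```text
t: 4.65
eef_pos: [489.4, -202.4, 223.3]
orientation: [-0.0, 0.056, 0.998, 0.0]
wrist_force: [0.9, 0.0, -1.1]
opening: 50.2
finger_force: 0.0
t: 5.65
eef_pos: [489.8, -202.7, 224.6]
orientation: [0.0, 0.056, 0.998, -0.0]
wrist_force: [-0.3, 0.2, 5.6]
opening: 17.8
finger_force: 29.3
```

```bash
python3 -m handwheel '[[0,-0.004,0,0,0,0],[0,-0.004,0,0,0,0],[0,-0.004,0,0,0,0],[0,-0.004,0,0,0,0],[0,-0.004,0,0,0,0],[0,-0.004,0,0,0,0],[0,-0.004,0,0,0,0],[0,-0.004,0,0,0,0],[0,-0.004,0,0,0,0],[0,0,0,0,0,0]]'
python3 -m handwheel '[[0,-0.002,0,0,0,0],[0,-0.002,0,0,0,0],[0,-0.002,0,0,0,0],[0,0,0,0,0,0],[0,0,0,0,0,0],[0,0,0,0,0,0],[0,0,0,0,0,0],[0,0,0,0,0,0],[0,0,0,0,0,0],[0,0,0,0,0,0]]'
```

```text
t: 6.65
eef_pos: [487.8, -220.4, 224.6]
orientation: [0.001, 0.056, 0.998, 0.0]
wrist_force: [-0.8, 1.1, 6.0]
opening: 17.8
finger_force: 29.4
t: 7.65
eef_pos: [487.5, -223.2, 224.6]
orientation: [0.001, 0.056, 0.998, 0.0]
wrist_force: [-0.1, 2.2, 7.3]
opening: 18.2
finger_force: 29.4
```

```bash
python3 -m handwheel '[[0,-0.002,0,0,0,0],[0,-0.002,0,0,0,0],[0,-0.002,0,0,0,0],[0,0,0,0,0,0],[0,0,0,0,0,0],[0,0,0,0,0,0],[0,0,0,0,0,0],[0,0,0,0,0,0],[0,0,0,0,0,0],[0,0,0,0,0,0]]'
python3 -m handwheel '[[0,-0.002,0,0,0,0],[0,-0.002,0,0,0,0],[0,0,0,0,0,0],[0,0,0,0,0,0],[0,0,0,0,0,0],[0,0,0,0,0,0],[0,0,0,0,0,0],[0,0,0,0,0,0],[0,0,0,0,0,0],[0,0,0,0,0,0]]'
```

```text
t: 8.65
eef_pos: [487.2, -226.1, 224.5]
orientation: [0.001, 0.056, 0.998, 0.0]
wrist_force: [-0.1, 1.8, 6.3]
opening: 17.7
finger_force: 29.4
t: 9.65
eef_pos: [487.0, -227.1, 224.5]
orientation: [0.001, 0.055, 0.998, 0.001]
wrist_force: [0.8, 7.7, 8.2]
opening: 18.2
finger_force: 29.6
```

```bash
python3 -m handwheel '[[0,-0.002,0,0,0,0],[0,-0.002,0,0,0,0],[0,0,0,0,0,0],[0,0,0,0,0,0],[0,0,0,0,0,0],[0,0,0,0,0,0],[0,0,0,0,0,0],[0,0,0,0,0,0],[0,0,0,0,0,0],[0,0,0,0,0,0]]'
```

```text
t: 10.65
eef_pos: [487.0, -227.6, 224.5]
orientation: [0.001, 0.055, 0.998, 0.003]
wrist_force: [1.1, 15.7, 9.8]
opening: 17.8
finger_force: 30.1
```

```bash
python3 -m handwheel '[[0,0,0,0,0,0],[0,0,0,0,0,0],[0,0,0,0,0,0],[0,0,-0.04,0,0,0],[0,0,-0.06,0,0,0],[0,0,-0.07,0,0,0],[0,0,-0.07,0,0,0],[0,0,-0.07,0,0,0],[0,0,-0.07,0,0,0],[0,0,0,0,0,0]]' 45
python3 - <<'E'
from h import *
q=np.load("q.npy"); q[0]=583.1;q[1]=-87.0; np.save("q.npy",q)
prev=None
go(*(T(q,leafpt(215,106,12,.98)+[11,0,73])))
th=q[2]+np.pi/2;G=np.column_stack([[-np.sin(th),np.cos(th),0],[np.cos(th),np.sin(th),0],[0,0,-1]])
for a in(.98,.87,.75,.6,.45,.3,.15,.05,0):
    X=T(q,leafpt(215,106,12,a)+[11,0,73])
    print(a,X.round(1),None if prev is None else (G.T@(X-prev)/500).round(4));prev=X
E
```

```text
t: 11.65
eef_pos: [486.9, -231.1, 418.8]
orientation: [0.003, 0.056, 0.998, -0.002]
wrist_force: [0.2, -0.5, 0.3]
opening: 45.1
finger_force: 0.0
t 11.65 pos [ 486.9 -231.1  418.8] F [ 0.2 -0.5  0.3] open 45.1 pad 0.0
 shift(now) [-0.2102  0.5204  0.1003] shift(down) [-0.2117  0.5197  0.1011] turn [-0.0024  0.0037 -0.0011] j6 -0.57
0.98 [620.9  15.5 368.2] None
0.87 [601.3  17.6 355.1] [0.0393 0.     0.0263]
0.75 [581.8  19.8 338.3] [ 0.0393 -0.      0.0335]
0.6 [560.4  22.2 314.3] [0.0431 0.     0.0481]
0.45 [542.8  24.1 287.3] [ 0.0354 -0.      0.054 ]
0.3 [529.4  25.6 258. ] [ 0.0269 -0.      0.0586]
0.15 [520.5  26.6 227. ] [ 0.0179 -0.      0.062 ]
0.05 [517.2  27.  205.7] [0.0067 0.     0.0425]
0 [516.3  27.1 195. ] [0.0017 0.     0.0215]
```

```bash
python3 -m handwheel '[[-0.0212,0.052,0,-0.0024,0.0037,-0.0011],[-0.0212,0.052,0,0,0,0],[-0.0212,0.052,0,0,0,0],[-0.0212,0.052,0,0,0,0],[-0.0212,0.052,0,0,0,0],[-0.0212,0.052,0,0,0,0],[-0.0212,0.052,0,0,0,0],[-0.0212,0.052,0,0,0,0],[-0.0212,0.052,0,0,0,0],[-0.0212,0.052,0,0,0,0]]' 0
python3 -m handwheel '[[0,0,0.025,0,0,0],[0,0,0.025,0,0,0],[0,0,0.025,0,0,0],[0,0,0.025,0,0,0],[0,0,0,0,0,0],[0,0,0,0,0,0],[0,0,0,0,0,0],[0,0,0,0,0,0],[0,0,0,0,0,0],[0,0,0,0,0,0]]'
python3 - <<'E'
from h import *
import cv2
go(601.3,17.6,355.1)
cv2.imwrite("pics/s2.png",cv2.resize(read_camera("scene")["frame"][60:330,200:520,::-1],None,fx=2.2,fy=2.2))
E
```

```text
t: 12.65
eef_pos: [620.9, 17.3, 413.2]
orientation: [-0.003, 0.055, 0.998, 0.002]
wrist_force: [-0.0, -0.4, 0.5]
opening: 0.1
finger_force: 0.0
t: 13.65
eef_pos: [620.3, 16.6, 364.5]
orientation: [-0.003, 0.055, 0.998, 0.002]
wrist_force: [-1.2, -0.1, 0.7]
opening: 0.3
finger_force: 0.0
t 13.65 pos [620.3  16.6 364.5] F [-1.2 -0.1  0.7] open 0.3 pad 0.0
 shift(now) [ 0.0379 -0.0022  0.0191] shift(down) [ 0.038  -0.0022  0.0189] turn [ 0.0025 -0.0034  0.0002] j6 -0.07
```

View pics/s2.png

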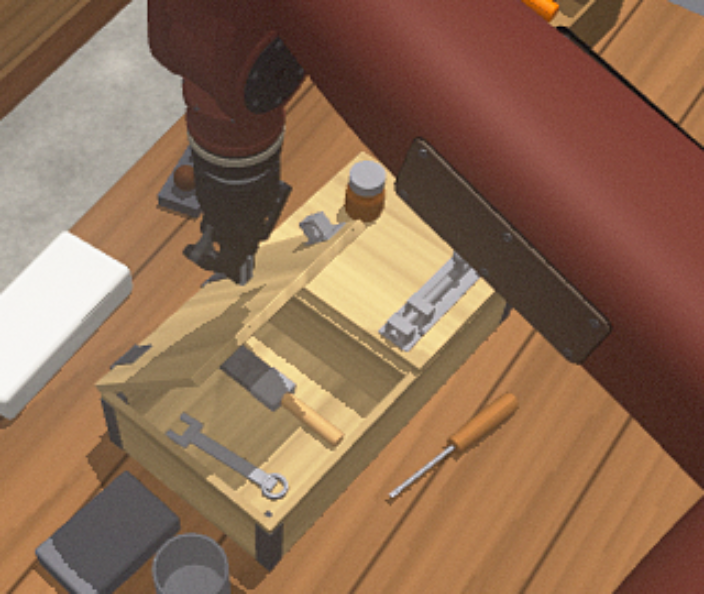

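The bolt is drawn clear of the compartment. The closed fingertips, at about (240,278), hang over the leaf at mid-width. Next I'll follow the closing arc.

```bash
python3 -m handwheel '[[0.019,-0.001,0.0095,0,0,0],[0.019,-0.001,0.0095,0,0,0],[0.0098,0,0.0084,0,0,0],[0.0098,0,0.0084,0,0,0],[0.0098,0,0.0084,0,0,0],[0.0098,0,0.0084,0,0,0],[0.0108,0,0.012,0,0,0],[0.0108,0,0.012,0,0,0],[0.0108,0,0.012,0,0,0],[0.0108,0,0.012,0,0,0]]'
python3 -m handwheel '[[0.0071,0,0.0108,0,0,0],[0.0071,0,0.0108,0,0,0],[0.0071,0,0.0108,0,0,0],[0.0071,0,0.0108,0,0,0],[0.0071,0,0.0108,0,0,0],[0,0,0,0,0,0],[0,0,0,0,0,0],[0,0,0,0,0,0],[0,0,0,0,0,0],[0,0,0,0,0,0]]'
python3 - <<'E'
from h import *
import cv2
go(529.4,25.6,258.)
cv2.imwrite("pics/s3.png",cv2.resize(read_camera("scene")["frame"][60:330,200:520,::-1],None,fx=2.2,fy=2.2))
E
```

```text
t: 14.7
eef_pos: [559.7, 22.4, 313.6]
orientation: [-0.003, 0.055, 0.998, 0.002]
wrist_force: [3.6, -0.2, 1.7]
opening: 0.1
finger_force: 1.3
t: 15.7
eef_pos: [542.3, 24.6, 287.4]
orientation: [-0.003, 0.055, 0.998, 0.002]
wrist_force: [-0.9, 1.0, 0.3]
opening: -0.0
finger_force: 0.0
t 15.7 pos [542.3  24.6 287.4] F [-0.9  1.   0.3] open -0.0 pad 0.0
 shift(now) [ 0.0255 -0.001   0.0589] shift(down) [ 0.0258 -0.0008  0.0588] turn [ 0.0025 -0.0037  0.0003] j6 -0.09
```

View pics/s3.png

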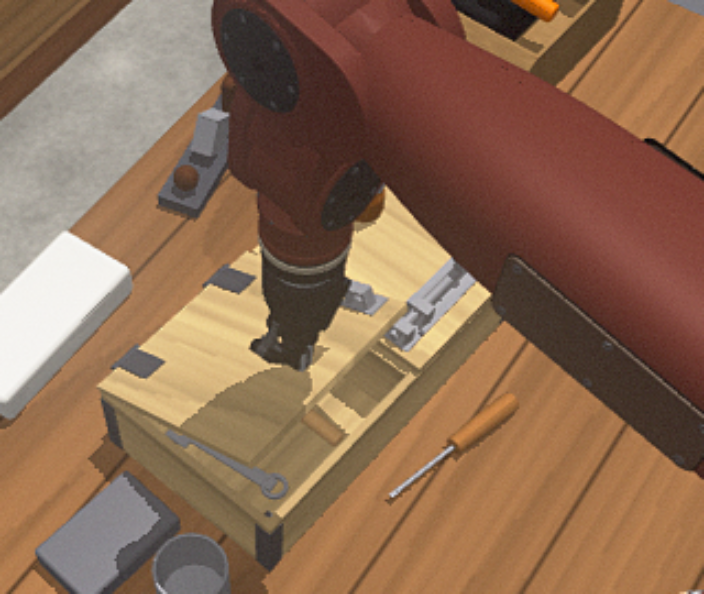

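The leaf is swinging down under the fingertips at about (298,362), and its near edge is now low. I'll keep following the arc and slow down near the end.

```bash
python3 -m handwheel '[[0.0043,0,0.0098,0,0,0],[0.0043,0,0.0098,0,0,0],[0.0043,0,0.0098,0,0,0],[0.0043,0,0.0098,0,0,0],[0.0043,0,0.0098,0,0,0],[0.0043,0,0.0098,0,0,0],[0.0045,0,0.0155,0,0,0],[0.0045,0,0.0155,0,0,0],[0.0045,0,0.0155,0,0,0],[0.0045,0,0.0155,0,0,0]]'
python3 -m handwheel '[[0.001,0,0.006,0,0,0],[0.001,0,0.006,0,0,0],[0.001,0,0.006,0,0,0],[0.001,0,0.006,0,0,0],[0.001,0,0.006,0,0,0],[0.001,0,0.006,0,0,0],[0.001,0,0.0055,0,0,0],[0,0,0,0,0,0],[0,0,0,0,0,0],[0,0,0,0,0,0]]'
python3 -m handwheel '[[0.0003,0,0.0036,0,0,0],[0.0003,0,0.0036,0,0,0],[0.0003,0,0.0036,0,0,0],[0.0003,0,0.0036,0,0,0],[0,0,0.0036,0,0,0],[0,0,0,0,0,0],[0,0,0,0,0,0],[0,0,0,0,0,0],[0,0,0,0,0,0],[0,0,0,0,0,0]]'
```

```text
t: 16.75
eef_pos: [520.1, 27.2, 226.4]
orientation: [-0.003, 0.055, 0.998, 0.002]
wrist_force: [1.8, -0.6, 2.3]
opening: -0.2
finger_force: 1.1
t: 17.75
eef_pos: [516.5, 27.7, 206.3]
orientation: [-0.003, 0.055, 0.998, 0.002]
wrist_force: [-0.4, -0.1, -0.7]
opening: 0.1
finger_force: 0.0
t: 18.75
eef_pos: [515.9, 27.8, 197.4]
orientation: [-0.003, 0.055, 0.998, 0.002]
wrist_force: [-0.3, -0.3, -0.3]
opening: -0.2
finger_force: 0.0
```

```bash
python3 -m handwheel '[[0,0,0.002,0,0,0],[0,0,0.002,0,0,0],[0,0,0.002,0,0,0],[0,0,0,0,0,0],[0,0,0,0,0,0],[0,0,0,0,0,0],[0,0,0,0,0,0],[0,0,0,0,0,0],[0,0,0,0,0,0],[0,0,0,0,0,0]]'
python3 -m handwheel '[[0,0,0.002,0,0,0],[0,0,0.002,0,0,0],[0,0,0,0,0,0],[0,0,0,0,0,0],[0,0,0,0,0,0],[0,0,0,0,0,0],[0,0,0,0,0,0],[0,0,0,0,0,0],[0,0,0,0,0,0],[0,0,0,0,0,0]]'
```

```text
t: 19.75
eef_pos: [515.9, 27.8, 194.6]
orientation: [-0.003, 0.055, 0.998, 0.002]
wrist_force: [-2.5, -0.8, 5.8]
opening: -0.1
finger_force: 2.7
t: 20.75
eef_pos: [515.9, 27.8, 194.4]
orientation: [-0.002, 0.055, 0.998, 0.002]
wrist_force: [-9.6, 0.6, 19.9]
opening: 0.1
finger_force: 10.0
```

```bash
python3 -m handwheel '[[0,0,-0.02,0,0,0],[0,0,-0.05,0,0,0],[0,0,-0.05,0,0,0],[0,0,-0.05,0,0,0],[0,0,-0.05,0,0,0],[0,-0.06,0,0.0025,-0.0036,0],[0,-0.08,0,0,0,0],[0,-0.08,0,0,0,0],[0,-0.08,0,0,0,0],[0,-0.08,0,0,0,0]]' 45
python3 -m handwheel '[[0,-0.07,0,0,0,0],[0,-0.06,0,0,0,0],[0,0,0,0,0,0],[0,0,0,0,0,0],[0,0,0,0,0,0],[0,0,0,0,0,0],[0,0,0,0,0,0],[0,0,0,0,0,0],[0,0,0,0,0,0],[0,0,0,0,0,0]]'
python3 - <<'E'
from h import *
import cv2
go(487.3,-227.3,222.5)
cv2.imwrite("pics/w4.png",read_camera("wrist")["frame"][:,:,::-1])
E
```

```text
t: 21.75
eef_pos: [495.2, -163.1, 302.2]
orientation: [0.0, 0.055, 0.998, -0.0]
wrist_force: [0.5, 0.5, -0.3]
opening: 45.0
finger_force: 0.0
t: 22.75
eef_pos: [488.4, -226.0, 302.3]
orientation: [-0.0, 0.055, 0.998, -0.0]
wrist_force: [0.3, 0.5, 0.5]
opening: 44.8
finger_force: 0.0
t 22.75 pos [ 488.4 -226.   302.3] F [0.3 0.5 0.5] open 44.8 pad 0.0
 shift(now) [ 0.0018 -0.0029  0.1596] shift(down) [ 0.0018 -0.0029  0.1596] turn [-0.     -0.0001  0.0004] j6 -0.57
```

View pics/w4.png

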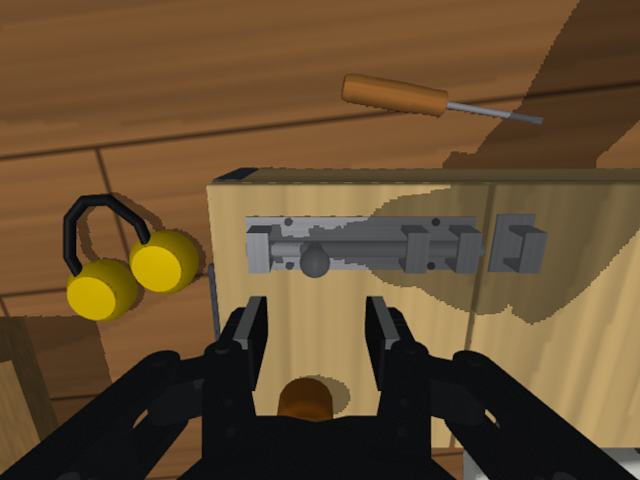

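The leaf lies level with the deck, and its keeper at (520,245) is in line with the bolt. The knob is at (315,262), between the fingers. Next I'll grip it and drive the bolt home.

```bash
python3 -m handwheel '[[0.0018,-0.0029,0.03,0,0,0],[0,0,0.03,0,0,0],[0,0,0.03,0,0,0],[0,0,0.025,0,0,0],[0,0,0.02,0,0,0],[0,0,0.015,0,0,0],[0,0,0.006,0,0,0],[0,0,0,0,0,0],[0,0,0,0,0,0],[0,0,0,0,0,0]]'
python3 -m handwheel '[[0,0,0,0,0,0],[0,0,0,0,0,0],[0,0,0,0,0,0],[0,0,0,0,0,0],[0,0,0,0,0,0],[0,0,0,0,0,0],[0,0,0,0,0,0],[0,0,0,0,0,0],[0,0,0,0,0,0],[0,0,0,0,0,0]]' 0 30
python3 -m handwheel '[[0,0.008,0,0,0,0],[0,0.008,0,0,0,0],[0,0.008,0,0,0,0],[0,0.008,0,0,0,0],[0,0.008,0,0,0,0],[0,0.008,0,0,0,0],[0,0.008,0,0,0,0],[0,0.008,0,0,0,0],[0,0.008,0,0,0,0],[0,0,0,0,0,0]]'
```

```text
t: 23.8
eef_pos: [487.5, -227.6, 224.9]
orientation: [0.0, 0.055, 0.998, -0.0]
wrist_force: [-0.1, 0.1, -0.3]
opening: 44.8
finger_force: 0.0
t: 24.8
eef_pos: [487.5, -227.0, 224.7]
orientation: [0.0, 0.055, 0.998, 0.0]
wrist_force: [-0.3, 5.9, 5.2]
opening: 17.4
finger_force: 29.3
t: 25.8
eef_pos: [491.4, -191.2, 224.7]
orientation: [0.0, 0.055, 0.998, -0.0]
wrist_force: [-0.8, -1.0, 5.8]
opening: 17.7
finger_force: 29.4
```

Now 36 mm in. I'll step the remaining distance until it meets the stop.

```bash
python3 -m handwheel '[[0,0.004,0,0,0,0],[0,0.004,0,0,0,0],[0,0.004,0,0,0,0],[0,0.004,0,0,0,0],[0,0,0,0,0,0],[0,0,0,0,0,0],[0,0,0,0,0,0],[0,0,0,0,0,0],[0,0,0,0,0,0],[0,0,0,0,0,0]]'
python3 -m handwheel '[[0,0.002,0,0,0,0],[0,0.002,0,0,0,0],[0,0,0,0,0,0],[0,0,0,0,0,0],[0,0,0,0,0,0],[0,0,0,0,0,0],[0,0,0,0,0,0],[0,0,0,0,0,0],[0,0,0,0,0,0],[0,0,0,0,0,0]]'
python3 -m handwheel '[[0,0.002,0,0,0,0],[0,0.002,0,0,0,0],[0,0,0,0,0,0],[0,0,0,0,0,0],[0,0,0,0,0,0],[0,0,0,0,0,0],[0,0,0,0,0,0],[0,0,0,0,0,0],[0,0,0,0,0,0],[0,0,0,0,0,0]]'
```

```text
t: 26.8
eef_pos: [492.3, -183.6, 224.7]
orientation: [0.0, 0.055, 0.998, -0.0]
wrist_force: [-1.7, -1.5, 6.5]
opening: 17.9
finger_force: 29.4
t: 27.8
eef_pos: [492.5, -182.0, 224.7]
orientation: [0.0, 0.055, 0.998, -0.001]
wrist_force: [-1.9, -3.8, 5.3]
opening: 17.9
finger_force: 29.4
t: 28.8
eef_pos: [492.5, -181.5, 224.7]
orientation: [-0.0, 0.056, 0.998, -0.002]
wrist_force: [-3.2, -12.8, 3.8]
opening: 17.5
finger_force: 29.5
```

The force is rising at the stop after 45 mm of travel, so the bolt is home. I'll release, lift and check.

```bash
python3 -m handwheel '[[0,0,0,0,0,0],[0,0,0,0,0,0],[0,0,0,0,0,0],[0,0,0,0,0,0],[0,0,-0.02,0,0,0],[0,0,-0.05,0,0,0],[0,0,-0.06,0,0,0],[0,0,-0.06,0,0,0],[0,0,-0.03,0,0,0],[0,0,0,0,0,0]]' 45
python3 -m handwheel '[[0,0,-0.02,0,0,0],[0,0,-0.04,0,0,0],[0,0,0,0,0,0],[0,0,0,0,0,0],[0,0,0,0,0,0],[0,0,0,0,0,0],[0,0,0,0,0,0],[0,0,0,0,0,0],[0,0,0,0,0,0],[0,0,0,0,0,0]]'
python3 - <<'E'
from h import *
import cv2
go(492,-182,224)
cv2.imwrite("pics/w5.png",read_camera("wrist")["frame"][:,:,::-1])
E
```

```text
t: 29.8
eef_pos: [493.3, -180.1, 337.5]
orientation: [0.002, 0.055, 0.998, -0.001]
wrist_force: [0.1, 0.3, -0.9]
opening: 45.1
finger_force: 0.0
t: 30.8
eef_pos: [492.6, -179.7, 364.2]
orientation: [-0.0, 0.055, 0.998, -0.0]
wrist_force: [0.1, 0.2, -1.0]
opening: 44.8
finger_force: 0.0
t 30.8 pos [ 492.6 -179.7  364.2] F [ 0.1  0.2 -1. ] open 44.8 pad 0.0
 shift(now) [ 0.0006 -0.0046  0.2805] shift(down) [ 0.0006 -0.0046  0.2805] turn [-0.     -0.0001  0.0003] j6 -0.49
```

View pics/w5.png

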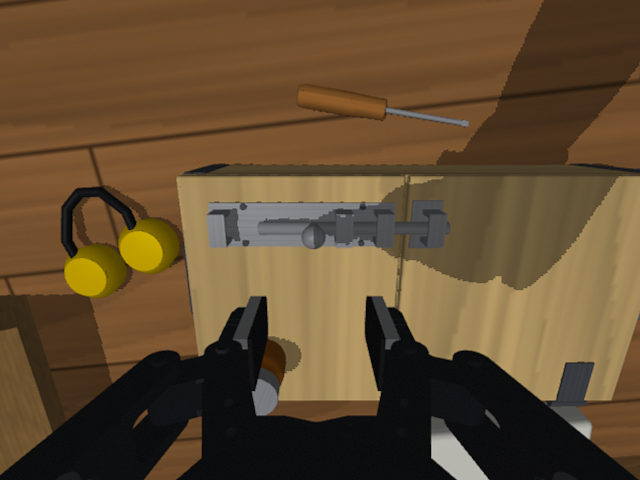

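The bolt passes through the keeper, with its tip showing at (449,228). The leaf is flush, and the jar, earmuffs and screwdriver in view don't appear to have moved. I'm handing in the job.

```bash
python3 -c "
from rig import close_job
print(close_job())"
```

```text
the job is handed in; nothing more can be done
None
```

I drew the bolt fully back, lowered the leaf gently until it lay shut, then slid the bolt home through its keeper; the job went in at about 31 s of the 64 s limit, with the gripper clear and no other goods touched.

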